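# Set the cradle's swing bar and pile the salvaged capacitors

### The arm

A 6-joint arm with a two-finger parallel gripper is mounted at the origin on the work surface. World frame = base frame: x ahead of the robot, y to its left, z up, the work surface at z = 0. Lengths are in m, angles in rad, forces in N, time in s.
With the tool pointing down it reaches from about 0.35 to 0.8 m from the base axis. Payload 7.3 kg.
Tool frame: the origin (TCP) lies midway between the tips of the shut fingers; the grasp point (between the pads) lies 19 mm behind it; z points along the fingers, y is the line along which they close (so a half turn about z gives the same grasp; the last joint's range is limited). The gripper opens to 85 mm and grips with 20 to 120 N. Pads are 22 mm wide; open, the fingers measure 114 mm over their backs; the gripper's body (76 mm by 85 mm) begins 54 mm behind the grasp point. The pads swing forward as they close: fully open they stand 13 mm farther back than shut.
Start: joints at [1.13, 0.342, 1.524, -0, 1.275, -0.146], TCP at [0.153, 0.502, 0.231] pointing down, gripper open.
Joint ranges: [-2.53, 2.53], [-0.77, 2.02], [0.04, 2.7], [-1, 4.14], [0.28, 2.66], [-3.11, 3.11]. Speed limits (rad/s): [2.57, 2.57, 3.14, 3.14, 3.14, 3.14].

### API

Orientations are given as a unit quaternion [w, x, y, z].
In Python, from plant import * gives the robot as it stands.
- The arm moves only by the tool send_rows, never from a script. Its argument "commands" is text: rows parted by semicolons, each of 7 numbers parted by spaces: the shift along the world's x, y, z in m, then the turn, a rotation vector about the world's x, y, z in rad, then the finger opening in m, from 0 to 0.0854. A call has 1 to 8 rows; each row is the pose to reach, as a shift and turn from the pose commanded when the call began; what a row does not reach only later rows make up. A row lasts 1/8 s, in which the tool goes at most 62.5 mm and 10.7 degrees, less where a joint would pass 70% of its speed; a pose out of reach is approached as far as the arm can. A call with a gripper value outside its range is refused whole. The fingers move at their own pace and stop on an object; "squeeze" is the grip in N (left out, the last holds). Time passes only in rows, so rows that repeat a pose let the fingers close. It gives the time, the measured TCP pose, the force, the opening and the grip force at its end, in the units of the state.
- get_obs(): the state, without advancing time (a new reading comes with each control period).
- grab_frame(name): name is "side" or "top"; returns a dict with "image" (400x640x3 uint8, blue, green, red), "depth" (400x640 float32, m along the optical axis (not along the pixel's ray), 0 where there is no reading), "fx", "fy", "cx", "cy" (pixels), "R" (3x3) and "t" (3): a world point X has camera coordinates R X + t. Camera axes: x right, y down, z forward; pixel columns grow to the right and rows downward; lengths in m; the calibration is good to about 2 mm. A picture is of the moment at which its call begins.
- close_job(): hands the job in; it is judged then, once.
The state is a dict: "clock": time; "qpos": joint angles; "qvel": joint speeds; "effort": joint torques, N m; "ee_pos": TCP position; "eef_rot": TCP orientation; "ft_force": force on the tool from outside, world axes, zero at the start; "torque": the same for the moment, N m; "gripper_width": finger opening in m; "gripper_force": force on a finger pad.
Only numpy, scipy, OpenCV 4.12 (cv2) and the standard library are available. Lean on these libraries where they do the work, as an engineer would, in place of code of your own. Each camera call takes 0.05 s, during which the arm holds its last target. There are 200 camera calls.

### The job

Swing the stacking cradle's hinged bar out by its post, across the open end, until it clicks home in its detent. Then pile every capacitor from the mat in the cradle as a neat pyramid, lying parallel with their ends lined up: four side by side between the end wall and the bar, the others saddled in the gaps of the layer below. Leave the tape, the screwdriver and the circuit housing alone.

Things in the scene. Friction and masses are not known exactly. Their poses are not given: they have to be found in the camera images.
- can1_c (a point): Centre of one of the alike capacitors: a smooth cylinder 42 mm in diameter and 60 mm long, about 0.12 kg (0.08 to 0.17), lying on its side, at the start on a fixed dark blue mat (230 x 360 mm, 3 mm thick, with 12 mm high lips along its two short sides); own x axis along the cylinder. It can roll a little. 6 to 8 of them are there (an absent one reads None).
- can2_c (a point): Centre of one of the alike capacitors: a smooth cylinder 42 mm in diameter and 60 mm long, about 0.12 kg (0.08 to 0.17), lying on its side, at the start on a fixed dark blue mat (230 x 360 mm, 3 mm thick, with 12 mm high lips along its two short sides); own x axis along the cylinder. It can roll a little. 6 to 8 of them are there (an absent one reads None).
- can3_c (a point): Centre of one of the alike capacitors: a smooth cylinder 42 mm in diameter and 60 mm long, about 0.12 kg (0.08 to 0.17), lying on its side, at the start on a fixed dark blue mat (230 x 360 mm, 3 mm thick, with 12 mm high lips along its two short sides); own x axis along the cylinder. It can roll a little. 6 to 8 of them are there (an absent one reads None).
- can4_c (a point): Centre of one of the alike capacitors: a smooth cylinder 42 mm in diameter and 60 mm long, about 0.12 kg (0.08 to 0.17), lying on its side, at the start on a fixed dark blue mat (230 x 360 mm, 3 mm thick, with 12 mm high lips along its two short sides); own x axis along the cylinder. It can roll a little. 6 to 8 of them are there (an absent one reads None).
- can5_c (a point): Centre of one of the alike capacitors: a smooth cylinder 42 mm in diameter and 60 mm long, about 0.12 kg (0.08 to 0.17), lying on its side, at the start on a fixed dark blue mat (230 x 360 mm, 3 mm thick, with 12 mm high lips along its two short sides); own x axis along the cylinder. It can roll a little. 6 to 8 of them are there (an absent one reads None).
- can6_c (a point): Centre of one of the alike capacitors: a smooth cylinder 42 mm in diameter and 60 mm long, about 0.12 kg (0.08 to 0.17), lying on its side, at the start on a fixed dark blue mat (230 x 360 mm, 3 mm thick, with 12 mm high lips along its two short sides); own x axis along the cylinder. It can roll a little. 6 to 8 of them are there (an absent one reads None).
- can7_c (a point): Centre of one of the alike capacitors: a smooth cylinder 42 mm in diameter and 60 mm long, about 0.12 kg (0.08 to 0.17), lying on its side, at the start on a fixed dark blue mat (230 x 360 mm, 3 mm thick, with 12 mm high lips along its two short sides); own x axis along the cylinder. It can roll a little. 6 to 8 of them are there (an absent one reads None).
- can8_c (a point): Centre of one of the alike capacitors: a smooth cylinder 42 mm in diameter and 60 mm long, about 0.12 kg (0.08 to 0.17), lying on its side, at the start on a fixed dark blue mat (230 x 360 mm, 3 mm thick, with 12 mm high lips along its two short sides); own x axis along the cylinder. It can roll a little. 6 to 8 of them are there (an absent one reads None).
- slot1 (a point): Place 1 of the pyramid in the cradle (bottom row, next to the end wall): where a capacitor's centre ideally comes to lie, with its axis along the cradle's x axis. Only a point, nothing is seen there. The bottom row spans 172 mm for four 42 mm capacitors, so the real centres come within about 3 mm of these points.
- slot2 (a point): Place 2 of the pyramid in the cradle (bottom row): where a capacitor's centre ideally comes to lie, with its axis along the cradle's x axis. Only a point, nothing is seen there. The bottom row spans 172 mm for four 42 mm capacitors, so the real centres come within about 3 mm of these points.
- slot3 (a point): Place 3 of the pyramid in the cradle (bottom row): where a capacitor's centre ideally comes to lie, with its axis along the cradle's x axis. Only a point, nothing is seen there. The bottom row spans 172 mm for four 42 mm capacitors, so the real centres come within about 3 mm of these points.
- slot4 (a point): Place 4 of the pyramid in the cradle (bottom row, next to the swung-out bar): where a capacitor's centre ideally comes to lie, with its axis along the cradle's x axis. Only a point, nothing is seen there. The bottom row spans 172 mm for four 42 mm capacitors, so the real centres come within about 3 mm of these points.
- slot5 (a point): Place 5 of the pyramid in the cradle (second layer, in the saddle between bottom places 1 and 2): where a capacitor's centre ideally comes to lie, with its axis along the cradle's x axis. Only a point, nothing is seen there. The bottom row spans 172 mm for four 42 mm capacitors, so the real centres come within about 3 mm of these points.
- slot6 (a point): Place 6 of the pyramid in the cradle (second layer, in the saddle between bottom places 2 and 3): where a capacitor's centre ideally comes to lie, with its axis along the cradle's x axis. Only a point, nothing is seen there. The bottom row spans 172 mm for four 42 mm capacitors, so the real centres come within about 3 mm of these points.
- slot7 (a point): Place 7 of the pyramid in the cradle (second layer, in the saddle between bottom places 3 and 4): where a capacitor's centre ideally comes to lie, with its axis along the cradle's x axis. Only a point, nothing is seen there. The bottom row spans 172 mm for four 42 mm capacitors, so the real centres come within about 3 mm of these points.
- slot8 (a point): Place 8 of the pyramid in the cradle (third layer, in the saddle between places 5 and 6): where a capacitor's centre ideally comes to lie, with its axis along the cradle's x axis. Only a point, nothing is seen there. The bottom row spans 172 mm for four 42 mm capacitors, so the real centres come within about 3 mm of these points.
- slot9 (a point): Place 9 of the pyramid in the cradle (third layer, in the saddle between places 6 and 7): where a capacitor's centre ideally comes to lie, with its axis along the cradle's x axis. Only a point, nothing is seen there. The bottom row spans 172 mm for four 42 mm capacitors, so the real centres come within about 3 mm of these points.
- cradle: Grey steel cradle fixed to the bench; origin at the centre of its underside, z up. Flat bed 48 mm wide (x), top 25 mm up; capacitors lie on it along x, overhanging 6 mm each end. The row runs along y: end wall (59 mm high) with inner face at y = -86 mm, open end at y = +86 mm. Beyond it lie the hinge foot and detent housing, 31 mm high. The bench is clear beside the bed out to 60 mm from its middle.
- brace (a joint): Swing bar angle (rad): 0 folded behind the bed, pointing to the cradle's -y; grows clockwise seen from above, over the empty bed, to a hard stop at pi/2, where it points to the cradle's -x across the open end. A spring plunger at about 1.48 must be pushed past (3 to 5 N at the post); beyond it, at 1.54 to 1.57, the bar is seated and kept. Elsewhere it stays where left.
- brace_knob (a point): Grip point on the upright steel post of the swing bar: 14 mm in diameter, standing from 54 mm to 92 mm above the bench on the bar, 70 mm from the hinge axis; this point is 77 mm above the bench. The bar itself is 8 mm thick, 110 mm long, from 38 to 54 mm above the bench.
- brace_hinge (a point): Point on the upright hinge axis of the swing bar, 46 mm above the bench.
- tape: Bystander: cardboard tape core, a ring 90 mm across and 22 mm high; origin at the centre of its underside.
- screwdriver: Bystander: screwdriver lying on the bench; origin below its middle.
- board_block: Bystander: white block 110 x 160 mm with a white circuit housing and green board on it, about 60 mm high; origin at the centre of its underside.
Mind the look-alikes: they are no part of the job. What is shaped like the part that bears can2_c but pink is not meant. What is shaped like the part that bears can7_c but red is not meant.

How it is judged:
On the way:
1. the swing bar is seated in its end detent (value of joint brace above 1.53 rad), for 0.2 s.
At the end, for the whole second after the job is handed in: The swing bar is seated (beyond 1.53 rad), and every capacitor present lies at rest with its centre within 14 mm of one of the nine pyramid places and its axis within 0.17 rad of the cradle's x axis (value of joint brace above 1.53 rad and (distance between can1_c and slot1 below 0.014 m or distance between can1_c and slot2 below 0.014 m or distance between can1_c and slot3 below 0.014 m or distance between can1_c and slot4 below 0.014 m or distance between can1_c and slot5 below 0.014 m or distance between can1_c and slot6 below 0.014 m or distance between can1_c and slot7 below 0.014 m or distance between can1_c and slot8 below 0.014 m or distance between can1_c and slot9 below 0.014 m) and angle between the x axis of each of can1_c, can2_c, can3_c, can4_c, can5_c, can6_c, can7_c, can8_c and the x axis of cradle, either way round below 0.17 rad and linear speed of each of can1, can2, can3, can4, can5, can6, can7, can8 below 0.02 m/s and (distance between can2_c and slot1 below 0.014 m or distance between can2_c and slot2 below 0.014 m or distance between can2_c and slot3 below 0.014 m or distance between can2_c and slot4 below 0.014 m or distance between can2_c and slot5 below 0.014 m or distance between can2_c and slot6 below 0.014 m or distance between can2_c and slot7 below 0.014 m or distance between can2_c and slot8 below 0.014 m or distance between can2_c and slot9 below 0.014 m) and (distance between can3_c and slot1 below 0.014 m or distance between can3_c and slot2 below 0.014 m or distance between can3_c and slot3 below 0.014 m or distance between can3_c and slot4 below 0.014 m or distance between can3_c and slot5 below 0.014 m or distance between can3_c and slot6 below 0.014 m or distance between can3_c and slot7 below 0.014 m or distance between can3_c and slot8 below 0.014 m or distance between can3_c and slot9 below 0.014 m) and (distance between can4_c and slot1 below 0.014 m or distance between can4_c and slot2 below 0.014 m or distance between can4_c and slot3 below 0.014 m or distance between can4_c and slot4 below 0.014 m or distance between can4_c and slot5 below 0.014 m or distance between can4_c and slot6 below 0.014 m or distance between can4_c and slot7 below 0.014 m or distance between can4_c and slot8 below 0.014 m or distance between can4_c and slot9 below 0.014 m) and (distance between can5_c and slot1 below 0.014 m or distance between can5_c and slot2 below 0.014 m or distance between can5_c and slot3 below 0.014 m or distance between can5_c and slot4 below 0.014 m or distance between can5_c and slot5 below 0.014 m or distance between can5_c and slot6 below 0.014 m or distance between can5_c and slot7 below 0.014 m or distance between can5_c and slot8 below 0.014 m or distance between can5_c and slot9 below 0.014 m) and (distance between can6_c and slot1 below 0.014 m or distance between can6_c and slot2 below 0.014 m or distance between can6_c and slot3 below 0.014 m or distance between can6_c and slot4 below 0.014 m or distance between can6_c and slot5 below 0.014 m or distance between can6_c and slot6 below 0.014 m or distance between can6_c and slot7 below 0.014 m or distance between can6_c and slot8 below 0.014 m or distance between can6_c and slot9 below 0.014 m) and (distance between can7_c and slot1 below 0.014 m or distance between can7_c and slot2 below 0.014 m or distance between can7_c and slot3 below 0.014 m or distance between can7_c and slot4 below 0.014 m or distance between can7_c and slot5 below 0.014 m or distance between can7_c and slot6 below 0.014 m or distance between can7_c and slot7 below 0.014 m or distance between can7_c and slot8 below 0.014 m or distance between can7_c and slot9 below 0.014 m) and (distance between can8_c and slot1 below 0.014 m or distance between can8_c and slot2 below 0.014 m or distance between can8_c and slot3 below 0.014 m or distance between can8_c and slot4 below 0.014 m or distance between can8_c and slot5 below 0.014 m or distance between can8_c and slot6 below 0.014 m or distance between can8_c and slot7 below 0.014 m or distance between can8_c and slot8 below 0.014 m or distance between can8_c and slot9 below 0.014 m)); the robot touches nothing.
It fails at once if a bystander (tape, screwdriver or circuit housing) is moved by more than 3 cm (distance of any of tape, screwdriver, board_block from where it was at the start of the episode above 0.03 m).
Of can1, can2, can3, can4, can5, can6, can7, can8 only 6 to 8 are there at a start; the rules pass over those that are not, and their reading is None.
At some moment in a run one of can1, can2, can3, can4, can5, can6, can7, can8 may be knocked a few centimetres aside while the robot is not near it.
Once in a run the grip may slacken for a moment while it holds something.
It also fails if it takes over 210 s, if anything falls off the work surface, if the arm or the gripper's body presses on something with over 40 N, if the wrist force passes 120 N, or if a joint passes its speed limit or range.

## Working session

There is one attempt and no reset: what is moved stays moved. The work goes in short steps, Python scripts to look and compute and a tool call to move; the robot and the scene stay as the last step left them, time stands still between calls to the robot, and variables do not carry over. Pictures are saved under pics/ and viewed, at most 14 in all, crops included, and the job is handed in when it is done.

Besides the shell and the picture viewer there is one more tool, called after "Call:" in YAML: its name, and indented under it one key for each argument. send_rows: Moves the arm, as the interface text tells. Its arguments: {"type":"object","properties":{"commands":{"type":"string"},"squeeze":{"type":"number"}},"required":["commands"]}

```bash
mkdir -p pics; ls
cat > h.py <<'E'
from plant import *
import numpy as np, cv2
def pt(f,u,v,z):
    d=f["R"].T@np.array([(u-f["cx"])/f["fx"],(v-f["cy"])/f["fy"],1.0]); c=-f["R"].T@f["t"]
    return c+d*(z-c[2])/d[2]
def cloud(f):
    v,u=np.mgrid[0:400,0:640]; d=f["depth"]
    P=np.stack([(u-f["cx"])/f["fx"]*d,(v-f["cy"])/f["fy"]*d,d],-1)
    W=(P-f["t"])@f["R"]; W[d==0]=np.nan
    return W
def px(f,X):
    p=f["R"]@np.array(X)+f["t"]; return p[0]/p[2]*f["fx"]+f["cx"],p[1]/p[2]*f["fy"]+f["cy"]
E
python3 - <<'E'
from h import *
import pickle
o=get_obs();print({k:np.round(v,3) for k,v in o.items()})
for n in("top","side"):
    f=grab_frame(n);pickle.dump(f,open(n+".pkl","wb"));cv2.imwrite(f"pics/{n}0.png",f["image"])
    print(n,-f["R"].T@f["t"],f["fx"],f["R"].round(3).tolist())
E
```

```text
pics
{'clock': np.float64(0.0), 'qpos': array([ 1.13 ,  0.343,  1.525,  0.   ,  1.275, -0.146]), 'qvel': array([-0.001, -0.001,  0.001, -0.001, -0.001, -0.002]), 'effort': array([ 2.0000e-03, -4.3368e+01, -2.4601e+01, -0.0000e+00,  8.0000e-03,
       -0.0000e+00]), 'ee_pos': array([0.152, 0.502, 0.231]), 'eef_rot': array([-0.   ,  0.147,  0.989, -0.001]), 'ft_force': array([ 0.115,  0.865, -0.06 ]), 'torque': array([-0.026,  0.017, -0.001]), 'gripper_force': np.float64(0.0), 'gripper_width': np.float64(0.085)}
top [0.46013242 0.07721702 1.55188081] 502.5735940395264 [[0.017, -1.0, 0.013], [-0.994, -0.018, -0.109], [0.109, -0.011, -0.994]]
side [0.33400337 0.82007412 0.72557933] 365.1207949231567 [[-0.938, -0.346, -0.004], [-0.216, 0.595, -0.774], [0.27, -0.725, -0.633]]
```

View pics/top0.png

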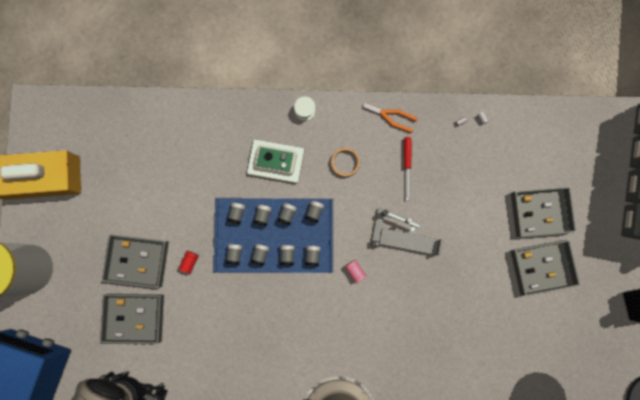

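View pics/side0.png

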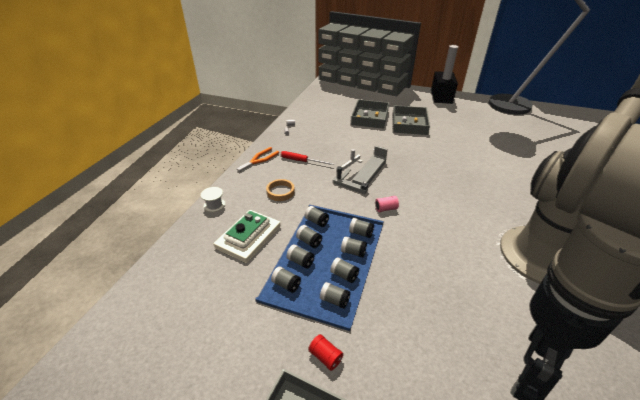

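The top view shows eight grey capacitors, at about (236,212), (262,213), (288,213), (314,211), (233,253), (260,254), (286,254) and (312,254), all on the blue mat. The look-alikes lie off it: red at (188,262) and pink at (355,271). The cradle bed is at (405,241), its end wall at (438,247), the hinge at about (379,212) and the bar post near (413,225). The side view agrees with this.

Run:
```python
from h import *
import pickle
f=pickle.load(open("top.pkl","rb")); im=f["image"]; W=cloud(f)
a=cv2.resize(im[190:285,205:345],None,fx=5.6,fy=5.6,interpolation=3)[:520]
b=cv2.resize(im[195:270,350:450],None,fx=8,fy=8,interpolation=3)
cv2.imwrite("pics/a.png",a);cv2.imwrite("pics/b.png",b)
# cans by height
hsv=cv2.cvtColor(im,cv2.COLOR_BGR2HSV)
m=((W[...,2]>.02)&(W[...,2]<.06)).astype(np.uint8); m[:,:212]=0;m[:,335:]=0;m[:198]=0;m[275:]=0
n,l,s,c=cv2.connectedComponentsWithStats(m)
for i in range(1,n):
    if s[i,4]<30: continue
    v,u=np.where(l==i); P=W[v,u]; z=np.percentile(P[:,2],90)
    r=cv2.minAreaRect(P[:,:2].astype(np.float32)*1000)
    print("can",c[i].round(1),s[i,4],"z",z.round(4),"rect",np.round(r[0],1),np.round(r[1],1),round(r[2],1))
m=((W[...,2]>.018)&(W[...,2]<.12)).astype(np.uint8); m[:,:365]=0;m[:,450:]=0;m[:205]=0;m[262:]=0
n,l,s,c=cv2.connectedComponentsWithStats(m)
for i in range(1,n):
    if s[i,4]<10: continue
    v,u=np.where(l==i); P=W[v,u]
    for lo,hi in((.018,.03),(.03,.036),(.036,.06),(.06,.11)):
        q=P[(P[:,2]>lo)&(P[:,2]<hi)]
        if len(q)>3:
            r=cv2.minAreaRect(q[:,:2].astype(np.float32)*1000);print(i,lo,len(q),np.median(q[:,2]).round(4),q.mean(0).round(4),np.round(r[0],1),np.round(r[1],1),round(r[2],1))
```

```text
can [314.3 211.5] 267 z 0.0462 rect [605.2  84.8] [41.4 60.3] 70.8
can [236.1 213. ] 271 z 0.0461 rect [596.6 321.8] [40.7 61.2] 77.2
can [286.8 213.9] 271 z 0.0462 rect [596.7 168.5] [41.6 60.4] 70.2
can [262.3 215.2] 270 z 0.0462 rect [591.5 242.4] [41.6 60.3] 77.9
can [233.5 254.2] 274 z 0.0454 rect [472.1 324.8] [40.7 61. ] 84.7
can [259.7 254.5] 273 z 0.0461 rect [472.7 247. ] [41.8 60.9] 74.4
can [287.1 255. ] 275 z 0.0462 rect [472.7 164.2] [40.3 61.4] 87.9
can [312.5 255.7] 270 z 0.0466 rect [472.3  87.3] [40.1 61.1] 83.8
2 0.036 147 0.0522 [ 0.5858 -0.1739  0.0506] [ 582.5 -173.6] [117.3  24.8] 66.2
2 0.06 29 0.0883 [ 0.5802 -0.1901  0.0834] [ 591.1 -167.6] [70.4 12.9] 66.7
13 0.018 868 0.0243 [ 0.521  -0.2026  0.0243] [ 522.8 -194.2] [199.8  58. ] 83.5
13 0.03 72 0.0315 [ 0.5169 -0.184   0.0319] [ 521.9 -193.5] [200.1  52.5] 84.3
13 0.036 63 0.0542 [ 0.5056 -0.277   0.0513] [ 502.7 -199.8] [ 44.6 204.1] 1.7
13 0.06 10 0.0611 [ 0.5059 -0.2942  0.0618] [ 505.5 -293.2] [ 5.9 45.3] 81.8
```

View pics/a.png

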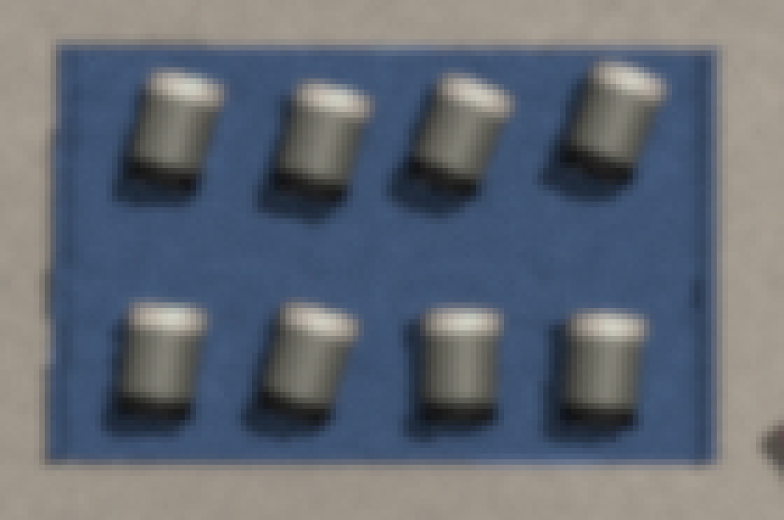

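View pics/b.png

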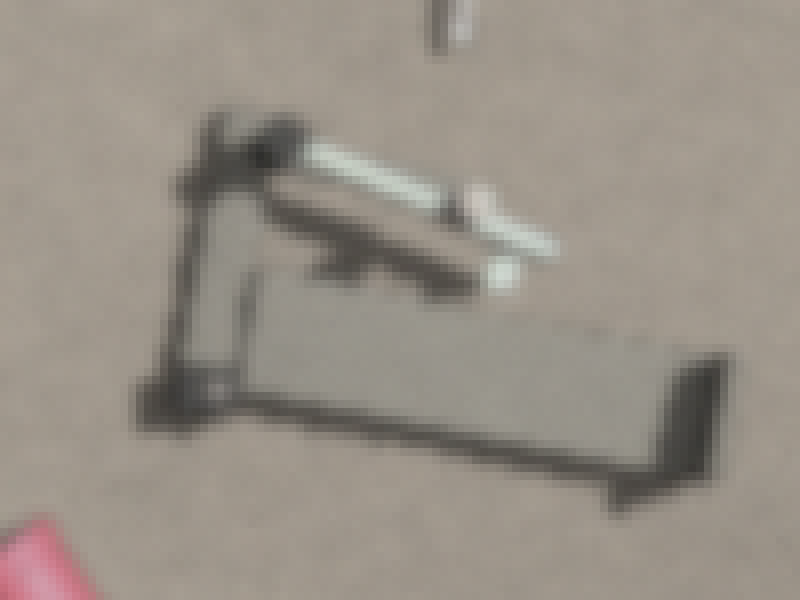

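The crops confirm the choice. Crop a shows eight grey cans with white and black ends, and the pink and red look-alikes lie off the mat. Crop b shows the hinge near full-image (382,212), the post top near (410,220) and the end wall near (437,247). I'll measure the cradle frame next.

Run:
```python
from h import *
import pickle
f=pickle.load(open("top.pkl","rb")); W=cloud(f)
Z=W[...,2]
m=(Z>.0215)&(Z<.0285); m[:,:384]=0;m[:,432:]=0;m[:215]=0;m[262:]=0
up=[];lo=[]
for u in range(386,430):
    v=np.where(m[:,u])[0]
    if len(v)<10: continue
    lo.append(pt(f,u,v.max()+.5,.025)[:2]); up.append(pt(f,u,v.min()-.5,.025)[:2])
lo=np.array(lo);up=np.array(up)
for n,e in(("lo",lo),("up",up)):
    e=e[8:]; vx,vy,x0,y0=cv2.fitLine(e.astype(np.float32),cv2.DIST_HUBER,0,.01,.01).ravel()
    print(n,"yaw",np.degrees(np.arctan2(vy,vx))%180-90,"x at y=-.2",x0+vx/vy*(-.2-y0))
# wall
w=(Z>.05)&(Z<.075);w[:,:425]=0;w[:,450:]=0;w[:225]=0;w[265:]=0
P=W[w];print("wall",len(P),P.min(0).round(4),P.max(0).round(4),P.mean(0).round(4),cv2.minAreaRect(P[:,:2].astype(np.float32)*1000))
# high things
w=(Z>.058)&(Z<.12);w[:,:370]=0;w[:,425:]=0;w[:200]=0;w[240:]=0
n,l,s,c=cv2.connectedComponentsWithStats(w.astype(np.uint8))
for i in range(1,n):
    P=W[l==i];print("hi",c[i].round(1),len(P),P.mean(0).round(4),P.max(0).round(4)); t=P[P[:,2]>P[:,2].max()-.006];print("  top",len(t),t.mean(0).round(4))
w=(Z>.049)&(Z<.058);w[:,:370]=0;w[:,425:]=0;w[:200]=0;w[240:]=0
P=W[w][:,:2].astype(np.float32);vx,vy,x0,y0=cv2.fitLine(P,cv2.DIST_HUBER,0,.01,.01).ravel();print("bar",len(P),np.degrees(np.arctan2(vy,vx)),P[P[:,1].argmin()],P[P[:,1].argmax()],x0,y0)
w=(Z>.0285)&(Z<.036);w[:,:365]=0;w[:,390:]=0;w[:200]=0;w[255:]=0
P=W[w];print("foot",len(P),cv2.minAreaRect(P[:,:2].astype(np.float32)*1000))
```

```text
lo yaw -9.878059 x at y=-.2 0.4979397
up yaw -10.710609 x at y=-.2 0.5459899
wall 53 [ 0.4831 -0.3013  0.0503] [ 0.5279 -0.2862  0.0665] [ 0.5061 -0.2932  0.057 ] ((505.2934875488281, -293.9325256347656), (9.11362075805664, 45.61307907104492), 80.5238037109375)
hi [385.  209.5] 2 [ 0.6127 -0.1271  0.0586] [ 0.6143 -0.1271  0.0589]
  top 2 [ 0.6127 -0.1271  0.0586]
hi [383. 211.] 1 [ 0.6081 -0.1211  0.0587] [ 0.6081 -0.1211  0.0587]
  top 1 [ 0.6081 -0.1211  0.0587]
hi [387. 212.] 1 [ 0.6053 -0.133   0.059 ] [ 0.6053 -0.133   0.059 ]
  top 1 [ 0.6053 -0.133   0.059 ]
hi [387. 214.] 1 [ 0.5991 -0.1327  0.0614] [ 0.5991 -0.1327  0.0614]
  top 1 [ 0.5991 -0.1327  0.0614]
hi [402. 219.] 1 [ 0.5852 -0.178   0.0585] [ 0.5852 -0.178   0.0585]
  top 1 [ 0.5852 -0.178   0.0585]
hi [408.3 220.3] 28 [ 0.5796 -0.1921  0.0842] [ 0.5859 -0.1867  0.0952]
  top 13 [ 0.5809 -0.1932  0.0921]
hi [412.7 222.7] 3 [ 0.5747 -0.2098  0.0594] [ 0.5767 -0.2079  0.0599]
  top 3 [ 0.5747 -0.2098  0.0594]
bar 91 68.27559 [ 0.56554985 -0.22998981] [ 0.6025858  -0.12179541] 0.59038603 -0.16770542
foot 47 ((551.4751586914062, -115.37487030029297), (45.67605972290039, 95.13078308105469), 88.59489440917969)
```

Cradle: yaw about −10.3°, origin about (0.521, −0.205). The hinge is at (0.606, −0.128) and the post at (0.580, −0.193), at bar angle about 0.2 rad. The measured bed width of 47 mm and post radius of 70 mm agree with the sizes given. Going to the post.

Call:
send_rows:
  commands: "0.428 -0.695 0 0 0 0.47 0.06;0.428 -0.695 0 0 0 0.47 0.06;0.428 -0.695 0 0 0 0.47 0.06;0.428 -0.695 0 0 0 0.47 0.06;0.428 -0.695 0 0 0 0.47 0.06;0.428 -0.695 0 0 0 0.47 0.06;0.428 -0.695 0 0 0 0.47 0.06;0.428 -0.695 0 0 0 0.47 0.06"
  squeeze: 40

```text
clock: 1.1
ee_pos: [0.4097, 0.0845, 0.2314]
eef_rot: [0.0, -0.087, 0.996, 0.0]
ft_force: [1.2, 1.0, 0.1]
gripper_width: 0.0603
gripper_force: 0.0
```

Call:
send_rows:
  commands: "0.166 -0.269 0 0 0 0 0.06;0.166 -0.269 0 0 0 0 0.06;0.166 -0.269 0 0 0 0 0.06;0.166 -0.269 0 0 0 0 0.06;0.166 -0.269 0 0 0 0 0.06;0.166 -0.269 0 0 0 0 0.06;0.166 -0.269 -0.05 0 0 0 0.06;0.166 -0.269 -0.05 0 0 0 0.06"

```text
clock: 2.1
ee_pos: [0.5725, -0.181, 0.1777]
eef_rot: [-0.004, -0.088, 0.996, 0.002]
ft_force: [-0.6, 0.0, -0.2]
gripper_width: 0.0604
gripper_force: 0.0
```

Call:
send_rows:
  commands: "0 0 0 0 0 0 0.06;0 0 0 0 0 0 0.06"

```text
clock: 2.35
ee_pos: [0.5759, -0.1825, 0.1836]
eef_rot: [0.001, -0.088, 0.996, -0.001]
ft_force: [-0.2, -0.7, -0.6]
gripper_width: 0.0601
gripper_force: 0.0
```

Call:
send_rows:
  commands: "0.004 -0.010 -0.04 0 0 0 0.06;0.004 -0.010 -0.08 0 0 0 0.06;0.004 -0.010 -0.121 0 0 0 0.06;0.004 -0.010 -0.121 0 0 0 0.06;0.004 -0.010 -0.121 0 0 0 0.0;0.004 -0.010 -0.121 0 0 0 0.0;0.004 -0.010 -0.121 0 0 0 0.0;0.004 -0.010 -0.121 0 0 0 0.0"

```text
clock: 3.35
ee_pos: [0.5801, -0.1942, 0.0626]
eef_rot: [0.002, -0.087, 0.996, -0.002]
ft_force: [-1.7, -4.5, 5.6]
gripper_width: 0.0129
gripper_force: 39.4
```

Call:
send_rows:
  commands: "-0.006 0.003 0 0 0 0 0;-0.011 0.006 0 0 0 0 0;-0.016 0.0095 0 0 0 0 0;-0.021 0.013 0 0 0 0 0;-0.025 0.017 0 0 0 0 0;-0.029 0.022 0 0 0 0 0;-0.033 0.027 0 0 0 0 0;-0.036 0.032 0 0 0 0 0"

```text
clock: 4.35
ee_pos: [0.5423, -0.163, 0.0624]
eef_rot: [-0.0, -0.087, 0.996, -0.002]
ft_force: [-10.5, -8.5, 11.7]
gripper_width: 0.0128
gripper_force: 40.5
```

Call:
send_rows:
  commands: "-0.002 0.005 0 0 0 0 0;-0.004 0.010 0 0 0 0 0;-0.0055 0.0155 0 0 0 0 0;-0.007 0.021 0 0 0 0 0;-0.0075 0.026 0 0 0 0 0;-0.008 0.031 0 0 0 0 0;-0.008 0.035 0 0 0 0 0;-0.008 0.035 0 0 0 0 0"

```text
clock: 5.35
ee_pos: [0.5356, -0.1268, 0.0622]
eef_rot: [0.001, -0.088, 0.996, -0.001]
ft_force: [-3.6, -4.9, 7.5]
gripper_width: 0.0123
gripper_force: 40.2
```

Call:
send_rows:
  commands: "0 0.003 0 0 0 0 0;0.0005 0.006 0 0 0 0 0;0.001 0.009 0 0 0 0 0;0.001 0.011 0 0 0 0 0;0.001 0.013 0 0 0 0 0;0.001 0.013 0 0 0 0 0"

```text
clock: 6.1
ee_pos: [0.5366, -0.1169, 0.0622]
eef_rot: [0.001, -0.088, 0.996, -0.003]
ft_force: [-4.9, -18.9, 4.7]
gripper_width: 0.0133
gripper_force: 40.4
```

Call:
send_rows:
  commands: "0 0.001 0 0 0 0 0;0 0.002 0 0 0 0 0;0 0.002 0 0 0 0 0.05;0 0.002 0 0 0 0 0.05;0 0.002 0 0 0 0 0.05;0 0.002 0.06 0 0 0 0.05;0 0.002 0.12 0 0 0 0.05;0 0.002 0.17 0 0 0 0.05"

```text
clock: 7.1
ee_pos: [0.5363, -0.11, 0.2329]
eef_rot: [0.001, -0.088, 0.996, -0.0]
ft_force: [0.7, 0.4, -0.7]
gripper_width: 0.0503
gripper_force: 0.0
```

Call:
send_rows:
  commands: "-0.04 0.06 0 0 0 -0.187 0.08;-0.06 0.12 0 0 0 -0.37 0.08;-0.06 0.18 0 0 0 -0.56 0.08;-0.06 0.24 0 0 0 -0.74 0.08;-0.06 0.28 0 0 0 -0.93 0.08;-0.06 0.28 0 0 0 -1.1 0.08;-0.06 0.28 0 0 0 -1.3 0.08;-0.06 0.28 0 0 0 -1.48 0.08"

```text
clock: 8.1
ee_pos: [0.4757, 0.1703, 0.2304]
eef_rot: [-0.0, 0.581, 0.814, 0.0]
ft_force: [0.4, 0.0, 0.0]
gripper_width: 0.0802
gripper_force: 0.0
```

```bash
cat > look.py <<'E'
from h import *
import sys
def run(name=None):
    f=grab_frame("top"); W=cloud(f); Z=W[...,2]
    o=get_obs(); y=2*np.array([0,0,0.]); q=o["eef_rot"]
    print("clk",o["clock"].round(2),"ee",o["ee_pos"].round(4),"yaw",np.degrees(2*np.arctan2(q[1],q[2]))*-1+90)
    m=((Z>.02)&(Z<.06)).astype(np.uint8); m[:,:205]=0;m[:,345:]=0;m[:190]=0;m[285:]=0
    n,l,s,c=cv2.connectedComponentsWithStats(m)
    for i in range(1,n):
        if s[i,4]<60: continue
        P=W[l==i]; r=cv2.minAreaRect(P[:,:2].astype(np.float32)*1000)
        a=r[2] if r[1][0]>r[1][1] else r[2]-90
        print("can",c[i].round(0),s[i,4],np.round(r[0],1),np.round(r[1],1),"ang",round(a,1))
    # cradle
    O=np.array([.5213,-.2046]);t=np.radians(-10.3);ux=np.array([np.cos(t),np.sin(t)]);uy=np.array([-np.sin(t),np.cos(t)])
    D=W[...,:2]-O; cx=D@ux*1000; cy=D@uy*1000
    b=(abs(cx)<60)&(cy>86-5)&(cy<110)&(Z>.049)&(Z<.058)
    if b.sum()>10:
        vx,vy,x0,y0=cv2.fitLine(np.c_[cx[b],cy[b]].astype(np.float32),cv2.DIST_HUBER,0,.01,.01).ravel();print("bar",b.sum(),np.degrees(np.arctan(vy/vx)),"y0",y0)
    g=(abs(cx)<40)&(cy>-84)&(cy<84)&(Z>.035)&(Z<.16)
    for lo in range(-84,84,12):
        k=g&(cy>=lo)&(cy<lo+12)
        if k.sum()>8: print(lo+6,"z",np.nanpercentile(Z[k],90).round(4),"x",np.percentile(cx[k],[3,97]).round(0),k.sum())
    if name: cv2.imwrite(name,cv2.resize(f["image"][185:285,200:450],None,fx=3.2,fy=3.2,interpolation=3))
if __name__=="__main__": run(*sys.argv[1:])
E
python3 look.py pics/c.png
```

```text
Traceback (most recent call last):
  File "look.py", line 25, in <module>
    if __name__=="__main__": run(*sys.argv[1:])
                             ~~~^^^^^^^^^^^^^^^
  File "look.py", line 6, in run
    print("clk",o["clock"].round(2),"ee",o["ee_pos"].round(4),"yaw",np.degrees(2*np.arctan2(q[1],q[2]))*-1+90)
                ^^^^^^^^^^^^^^^^
AttributeError: 'float' object has no attribute 'round'
```

```bash
sed -i 's/o\["clock"\].round(2)/round(float(o["clock"]),2)/' look.py; python3 look.py pics/c.png
```

```text
clk 8.2 ee [0.4758 0.17   0.2304] yaw 19.193690102796637
can [314. 212.] 268 [605.2  84.5] [41.5 60.9] ang -19.6
can [236. 213.] 269 [596.5 322.4] [41.7 61.1] ang -13.1
can [287. 214.] 268 [596.4 168.1] [40.5 61.2] ang -19.7
can [262. 215.] 269 [591.6 242.3] [41.7 60.4] ang -12.0
can [230. 255.] 131 [472.3 335.5] [60.6 26. ] ang 4.5
can [313. 256.] 271 [472.2  87.2] [40.2 61. ] ang -5.7
bar 71 -0.07186375 y0 89.97493
```

View pics/c.png

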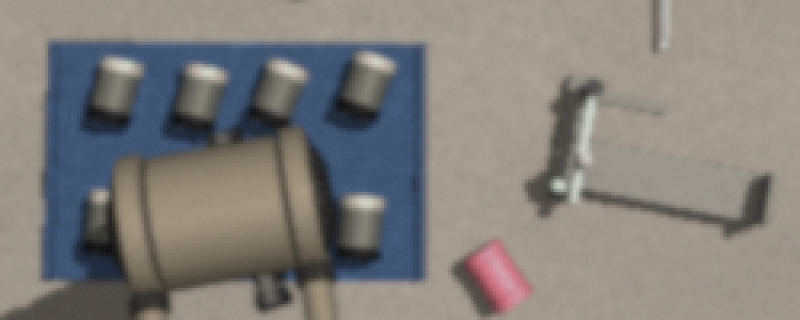

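The picture shows the bar across the open end, hinge at about (590,88) and bar to (575,198) in the crop. The fit puts it parallel to the cradle's x axis at y = 90 mm, so it is seated. Picking the can at (0.4727, 0.164).

Call:
send_rows:
  commands: "-0.003 -0.006 -0.06 0 0 -0.186 0.08;-0.003 -0.006 -0.12 0 0 -0.372 0.08;-0.003 -0.006 -0.18 0 0 -0.372 0.08;-0.003 -0.006 -0.225 0 0 -0.372 0.08;-0.003 -0.006 -0.225 0 0 -0.372 0.04;-0.003 -0.006 -0.225 0 0 -0.372 0.04;-0.003 -0.006 -0.225 0 0 -0.372 0.04;-0.003 -0.006 -0.225 0 0 -0.372 0.04"
  squeeze: 40

```text
clock: 9.2
ee_pos: [0.474, 0.1636, 0.0069]
eef_rot: [0.001, 0.72, 0.694, 0.001]
ft_force: [0.4, 0.0, -1.8]
gripper_width: 0.0593
gripper_force: 49.0
```

Call:
send_rows:
  commands: "0 0 0.06 0 0 0 0.04;0 0 0.12 0 0 0 0.04;0.005 -0.055 0.14 0 0 0 0.04;0.01 -0.11 0.14 0 0 0 0.04;0.015 -0.165 0.14 0 0 -0.07 0.04;0.02 -0.22 0.14 0 0 -0.143 0.04;0.024 -0.275 0.14 0 0 -0.143 0.04;0.028 -0.33 0.14 0 0 -0.143 0.04"

```text
clock: 10.2
ee_pos: [0.5011, -0.1684, 0.1464]
eef_rot: [0.001, 0.768, 0.641, 0.0]
ft_force: [0.6, -1.0, -1.3]
gripper_width: 0.0592
gripper_force: 48.5
```

Call:
send_rows:
  commands: "0.004 -0.05 0 0 0 0 0.04;0.009 -0.102 0 0 0 0 0.04;0.009 -0.102 0 0 0 0 0.04;0.009 -0.102 0 0 0 0 0.04"

```text
clock: 10.7
ee_pos: [0.5097, -0.268, 0.1456]
eef_rot: [-0.0, 0.768, 0.641, 0.0]
ft_force: [1.3, 1.1, -0.3]
gripper_width: 0.0594
gripper_force: 48.6
```

Call:
send_rows:
  commands: "0 0.001 -0.05 0 0 0 0.04;0 0.001 -0.09 0 0 0 0.04;0 0.001 -0.108 0 0 0 0.04;0 0.001 -0.114 0 0 0 0.04;0 0.001 -0.118 0 0 0 0.04;0 0.001 -0.118 0 0 0 0.04"

```text
clock: 11.45
ee_pos: [0.5106, -0.2675, 0.0282]
eef_rot: [0.001, 0.768, 0.641, 0.0]
ft_force: [0.5, -0.4, -0.4]
gripper_width: 0.0597
gripper_force: 48.8
```

Call:
send_rows:
  commands: "0 0 -0.0015 0 0 0 0.04;0 0 -0.0015 0 0 0 0.07;0 0 -0.0015 0 0 0 0.08;0 0 -0.0015 0 0 0 0.08;0 0 0.06 0 0 0 0.08;0 0 0.12 0 0 0 0.08;0 0.06 0.14 0 0 0 0.08;0 0.12 0.14 0 0 0 0.08"

```text
clock: 12.45
ee_pos: [0.511, -0.1472, 0.1697]
eef_rot: [0.002, 0.768, 0.64, 0.001]
ft_force: [0.5, -0.3, -0.5]
gripper_width: 0.0803
gripper_force: 0.0
```

Call:
send_rows:
  commands: "-0.01 0.06 0 0 0 0.075 0.08;-0.02 0.12 0 0 0 0.075 0.08;-0.03 0.18 0 0 0 0.075 0.08;-0.0375 0.234 0 0 0 0.075 0.08;-0.0375 0.234 0 0 0 0.075 0.08"

```text
clock: 13.08
ee_pos: [0.4717, 0.0896, 0.1676]
eef_rot: [-0.0, 0.741, 0.671, 0.0]
ft_force: [-0.2, -0.5, 0.0]
gripper_width: 0.0801
gripper_force: 0.0
```

```bash
python3 look.py
```

```text
clk 13.12 ee [0.4723 0.0878 0.1676] yaw -5.784997793633664
can [236. 213.] 270 [596.6 322.1] [40.5 61.3] ang -12.6
can [323. 213.] 266 [603.8  56.6] [40.7 64.9] ang -7.0
can [262. 215.] 268 [591.4 242. ] [40.9 60.2] ang -12.1
can [308. 220.] 247 [576.1 102.9] [60.6 36.5] ang 1.1
can [234. 254.] 275 [472.2 325. ] [40.4 60.8] ang -3.7
can [260. 254.] 274 [472.6 246.7] [41.6 61.3] ang -14.9
bar 71 1.1178857 y0 89.90648
-78 z 0.0635 x [-27.  28.] 46
-66 z 0.069 x [-30.  28.] 83
-54 z 0.0669 x [-30.  27.] 90
-42 z 0.0622 x [-29.  29.] 65
```

Call:
send_rows:
  commands: "0 0 -0.06 0 0 0 0.08;0 0 -0.12 0 0 0 0.08;0 0 -0.1625 0 0 0 0.08;0 0 -0.1625 0 0 0 0.04;0 0 -0.1625 0 0 0 0.04;0 0 -0.1625 0 0 0 0.04;0 0 -0.1625 0 0 0 0.04"

```text
clock: 14.0
ee_pos: [0.4735, 0.0864, 0.0063]
eef_rot: [0.001, 0.743, 0.669, 0.001]
ft_force: [-0.4, -0.1, -1.1]
gripper_width: 0.0599
gripper_force: 47.3
```

Call:
send_rows:
  commands: "0 0 0.06 0 0 0 0.04;0 0 0.12 0 0 0 0.04;0.01 -0.06 0.14 0 0 0 0.04;0.02 -0.12 0.14 0 0 -0.075 0.04;0.03 -0.18 0.14 0 0 -0.075 0.04;0.04 -0.24 0.14 0 0 -0.075 0.04;0.0455 -0.29 0.14 0 0 -0.075 0.04;0.0455 -0.313 0.14 0 0 -0.075 0.04"

```text
clock: 15.0
ee_pos: [0.5181, -0.2291, 0.1454]
eef_rot: [0.001, 0.768, 0.64, 0.0]
ft_force: [0.1, 0.0, -1.9]
gripper_width: 0.0593
gripper_force: 47.4
```

Call:
send_rows:
  commands: "0 0 0 0 0 0 0.04;0 0 0 0 0 0 0.04"

```text
clock: 15.25
ee_pos: [0.5179, -0.225, 0.145]
eef_rot: [-0.0, 0.767, 0.641, 0.0]
ft_force: [1.3, 0.1, -1.1]
gripper_width: 0.0598
gripper_force: 47.4
```

Call:
send_rows:
  commands: "0 0 -0.05 0 0 0 0.04;0 0 -0.09 0 0 0 0.04;0 0 -0.108 0 0 0 0.04;0 0 -0.115 0 0 0 0.04;0 0 -0.1185 0 0 0 0.04;0 0 -0.1185 0 0 0 0.04;0 0 -0.1185 0 0 0 0.08;0 0 -0.1185 0 0 0 0.08"

```text
clock: 16.25
ee_pos: [0.5185, -0.2268, 0.0271]
eef_rot: [0.001, 0.768, 0.641, 0.0]
ft_force: [0.6, 0.3, 0.1]
gripper_width: 0.08
gripper_force: 0.0
```

Call:
send_rows:
  commands: "0 0 0 0 0 0 0.08;0 0 0.06 0 0 0 0.08;0 0 0.12 0 0 0 0.08;-0.01 0.06 0.14 0 0 0 0.08;-0.02 0.12 0.14 0 0 -0.08 0.08;-0.03 0.18 0.14 0 0 -0.08 0.08;-0.04 0.24 0.14 0 0 -0.08 0.08;-0.045 0.30 0.14 0 0 -0.08 0.08"

```text
clock: 17.25
ee_pos: [0.4725, 0.0751, 0.1668]
eef_rot: [0.0, 0.793, 0.609, 0.0]
ft_force: [0.6, 0.3, 0.3]
gripper_width: 0.0799
gripper_force: 0.0
```

Call:
send_rows:
  commands: "0 0.06 0 0 0 0 0.08;0 0.12 0 0 0 0 0.08;0 0.172 0 0 0 0 0.08;0 0.172 0 0 0 0 0.08"

```text
clock: 17.75
ee_pos: [0.4725, 0.2487, 0.1664]
eef_rot: [-0.0, 0.791, 0.611, 0.0]
ft_force: [-0.6, -0.4, -0.4]
gripper_width: 0.0796
gripper_force: 0.0
```

```bash
python3 look.py
```

```text
clk 17.8 ee [0.4726 0.2468 0.1662] yaw -14.692975144242524
can [236. 213.] 269 [596.5 322.3] [41.4 61.4] ang -13.5
can [317. 217.] 535 [588.6  74.2] [84.9 82.4] ang 1.1
can [262. 215.] 270 [591.6 241.6] [41.7 60.8] ang -12.4
bar 66 0.5554156 y0 89.81985
-78 z 0.0643 x [-28.  28.] 50
-66 z 0.0685 x [-30.  27.] 79
-54 z 0.0678 x [-30.  27.] 90
-42 z 0.0607 x [-28.  29.] 79
-30 z 0.0675 x [-29.  28.] 73
-18 z 0.0694 x [-28.  29.] 81
-6 z 0.0658 x [-28.  28.] 104
6 z 0.0549 x [-16.  28.] 11
```

Call:
send_rows:
  commands: "0 0 -0.06 0 0 0 0.08;0 0 -0.12 0 0 0 0.08;0 0 -0.161 0 0 0 0.08;0 0 -0.161 0 0 0 0.04;0 0 -0.161 0 0 0 0.04;0 0 -0.161 0 0 0 0.04;0 0 -0.161 0 0 0 0.04"

```text
clock: 18.68
ee_pos: [0.4739, 0.2457, 0.0068]
eef_rot: [0.0, 0.793, 0.61, 0.001]
ft_force: [-0.6, 0.6, -2.0]
gripper_width: 0.0598
gripper_force: 48.7
```

Call:
send_rows:
  commands: "0 0 0.06 0 0 0 0.04;0 0 0.12 0 0 0 0.04;0.005 -0.06 0.14 0 0 0 0.04;0.01 -0.12 0.14 0 0 0.077 0.04;0.02 -0.18 0.14 0 0 0.077 0.04;0.03 -0.24 0.14 0 0 0.077 0.04;0.04 -0.30 0.14 0 0 0.077 0.04;0.048 -0.36 0.14 0 0 0.077 0.04"

```text
clock: 19.68
ee_pos: [0.5213, -0.1165, 0.1463]
eef_rot: [0.001, 0.769, 0.64, 0.0]
ft_force: [1.2, 1.2, -1.1]
gripper_width: 0.0593
gripper_force: 48.9
```

Call:
send_rows:
  commands: "0.0045 -0.05 0 0 0 0 0.04;0.0045 -0.07 0 0 0 0 0.04;0.0045 -0.07 0 0 0 0 0.04;0.0045 -0.07 0 0 0 0 0.04"

```text
clock: 20.18
ee_pos: [0.5254, -0.1832, 0.1455]
eef_rot: [-0.0, 0.768, 0.64, 0.0]
ft_force: [-0.3, 0.2, -2.4]
gripper_width: 0.0597
gripper_force: 48.9
```

Call:
send_rows:
  commands: "0 0.001 -0.05 0 0 0 0.04;0 0.001 -0.09 0 0 0 0.04;0 0.001 -0.108 0 0 0 0.04;0 0.001 -0.115 0 0 0 0.04;0 0.001 -0.1185 0 0 0 0.04;0 0.001 -0.1185 0 0 0 0.04;0 0.001 -0.1185 0 0 0 0.08;0 0.001 -0.1185 0 0 0 0.08"

```text
clock: 21.18
ee_pos: [0.526, -0.1838, 0.0276]
eef_rot: [0.001, 0.769, 0.64, 0.0]
ft_force: [0.8, 0.2, -1.2]
gripper_width: 0.0798
gripper_force: 0.0
```

Call:
send_rows:
  commands: "0 0 0 0 0 0 0.08;0 0 0.06 0 0 0 0.08;0 0 0.12 0 0 0 0.08;-0.01 0.06 0.14 0 0 0 0.08;-0.02 0.12 0.14 0 0 0.1 0.08;-0.03 0.18 0.14 0 0 0.1 0.08;-0.04 0.24 0.14 0 0 0.1 0.08;-0.053 0.30 0.14 0 0 0.1 0.08"

```text
clock: 22.18
ee_pos: [0.4723, 0.1182, 0.1673]
eef_rot: [0.0, 0.736, 0.677, 0.0]
ft_force: [1.4, 0.5, -0.5]
gripper_width: 0.08
gripper_force: 0.0
```

Call:
send_rows:
  commands: "0 0.06 0 0 0 0 0.08;0 0.12 0 0 0 0 0.08;0 0.18 0 0 0 0 0.08;0 0.207 0 0 0 0 0.08;0 0.207 0 0 0 0 0.08"

```text
clock: 22.8
ee_pos: [0.4721, 0.3251, 0.1666]
eef_rot: [-0.0, 0.735, 0.678, 0.0]
ft_force: [-0.7, -0.1, 0.3]
gripper_width: 0.08
gripper_force: 0.0
```

```bash
python3 look.py
```

```text
clk 22.85 ee [0.4722 0.3237 0.1666] yaw -4.639901212473305
can [236. 213.] 267 [596.8 322.4] [41.5 61. ] ang -12.0
can [317. 217.] 539 [588.7  72.6] [85.4 85.6] ang -88.8
can [262. 215.] 267 [591.3 242.4] [41.3 60. ] ang -12.2
can [237. 253.] 142 [473.1 312.4] [60.5 23.2] ang 4.2
bar 68 0.4580043 y0 89.26782
-78 z 0.0641 x [-28.  27.] 46
-66 z 0.0682 x [-30.  28.] 80
-54 z 0.0678 x [-30.  27.] 96
-42 z 0.059 x [-28.  28.] 75
-30 z 0.0664 x [-29.  28.] 75
-18 z 0.0688 x [-27.  28.] 83
-6 z 0.0653 x [-30.  28.] 101
6 z 0.059 x [-27.  28.] 45
18 z 0.0672 x [-29.  29.] 80
30 z 0.0691 x [-28.  29.] 84
42 z 0.064 x [-29.  30.] 85
```

Call:
send_rows:
  commands: "0 0.001 -0.06 0 0 0 0.08;0 0.001 -0.12 0 0 0 0.08;0 0.001 -0.159 0 0 0 0.08;0 0.001 -0.159 0 0 0 0.04;0 0.001 -0.159 0 0 0 0.04;0 0.001 -0.159 0 0 0 0.04;0 0.001 -0.159 0 0 0 0.04"

```text
clock: 23.72
ee_pos: [0.4733, 0.3247, 0.0094]
eef_rot: [0.0, 0.736, 0.677, 0.001]
ft_force: [0.8, 0.6, -0.4]
gripper_width: 0.0596
gripper_force: 49.5
```

Call:
send_rows:
  commands: "0 0 0.06 0 0 0 0.04;0 0 0.12 0 0 0 0.04;0.005 -0.06 0.14 0 0 0 0.04;0.01 -0.12 0.14 0 0 -0.1 0.04;0.02 -0.18 0.14 0 0 -0.1 0.04;0.03 -0.24 0.14 0 0 -0.1 0.04;0.04 -0.30 0.14 0 0 -0.1 0.04;0.05 -0.36 0.14 0 0 -0.1 0.04"

```text
clock: 24.72
ee_pos: [0.5228, -0.0374, 0.1489]
eef_rot: [0.001, 0.769, 0.64, 0.001]
ft_force: [1.1, 0.3, -1.7]
gripper_width: 0.0593
gripper_force: 49.7
```

Call:
send_rows:
  commands: "0.0105 -0.06 0 0 0 0 0.04;0.0105 -0.105 0 0 0 0 0.04;0.0105 -0.105 0 0 0 0 0.04;0.0105 -0.105 0 0 0 0 0.04"

```text
clock: 25.22
ee_pos: [0.5329, -0.1402, 0.1482]
eef_rot: [-0.0, 0.769, 0.64, 0.0]
ft_force: [-0.1, 1.5, -1.3]
gripper_width: 0.0593
gripper_force: 49.7
```

Run:
```python
from h import *
f=grab_frame("side");u,v=px(f,[.52,-.2,.06]);print(u,v)
u,v=int(u),int(v);cv2.imwrite("pics/d.png",cv2.resize(f["image"][v-50:v+50,u-60:u+60],None,fx=6,fy=6,interpolation=3))
o=get_obs();print(o["ee_pos"],o["eef_rot"])
```

```text
370.37758492562614 159.81238345404572
[ 0.53296063 -0.13957763  0.14819228] [-4.65111338e-05  7.68417527e-01  6.39948810e-01  1.50638387e-04]
```

View pics/d.png

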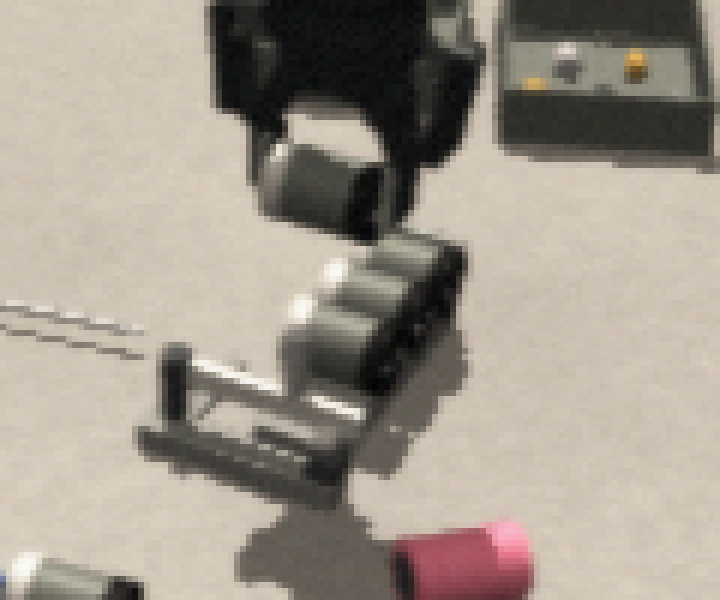

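The side crop shows three cans in the bed at (345,350), (370,300) and (410,255), with the held can above at (320,190). The post stands in front of the nearest can at about (298,350). The post is 14 mm wide on an 8 mm bar, so it reaches 3 mm inside the bar's face. The fourth can therefore has to come down at y of about 62 mm, with the row packed against the wall.

Call:
send_rows:
  commands: "-0.0006 -0.0035 0 0 0 0 0.04;-0.0006 -0.0035 -0.03 0 0 0 0.04;-0.0006 -0.0035 -0.03 0 0 0 0.04;-0.0006 -0.0035 -0.03 0 0 0 0.04"

```text
clock: 25.78
ee_pos: [0.5329, -0.1438, 0.1187]
eef_rot: [0.0, 0.768, 0.64, 0.0]
ft_force: [0.8, 0.0, -2.1]
gripper_width: 0.0593
gripper_force: 49.6
```

Run:
```python
from h import *
f=grab_frame("top");W=cloud(f);o=get_obs()
O=np.array([.5213,-.2046]);t=np.radians(-10.3);ux=np.array([np.cos(t),np.sin(t)]);uy=np.array([-np.sin(t),np.cos(t)])
e=o["ee_pos"][:2]-O;print(o["ee_pos"],e@ux,e@uy)
D=W[...,:2]-O;cx=D@ux*1000;cy=D@uy*1000;Z=W[...,2]
# cylinder fits: top strip points
for c in(-63,-21,22):
    k=(abs(cx)<22)&(abs(cy-c)<15)&(Z>.05)&(Z<.075)
    A=np.c_[2*cy[k],2*Z[k]*1000,np.ones(k.sum())];b=cy[k]**2+(Z[k]*1000)**2
    # fixed radius & z: least squares for centre y
    from scipy.optimize import least_squares
    r=least_squares(lambda p:np.hypot(cy[k]-p[0],Z[k]*1000-p[1])-21,[c,46],loss="soft_l1");print(c,k.sum(),r.x.round(2))
k=(abs(cx-0)<12)&(abs(cy-90)<14)&(Z>.07)&(Z<.1);print("post",k.sum(),cx[k].mean(),cy[k].mean(),Z[k].max())
```

```text
[ 0.53315503 -0.14395088  0.11895691] 0.0008197848996908259 0.06179146823491384
-63 0 [-63.  46.]
-21 0 [-21.  46.]
22 0 [22. 46.]
post 11 -1.0957575743076917 93.47067635806049 0.0948391482016466
```

Call:
send_rows:
  commands: "0 0 -0.03 0 0 0 0.04;0 0 -0.055 0 0 0 0.04;0 0 -0.07 0 0 0 0.04;0 0 -0.074 0 0 0 0.04;0 0 -0.078 0 0 0 0.04;0 0 -0.081 0 0 0 0.04;0 0 -0.084 0 0 0 0.04;0 0 -0.084 0 0 0 0.04"

```text
clock: 26.82
ee_pos: [0.5339, -0.1457, 0.0352]
eef_rot: [0.002, 0.769, 0.64, 0.0]
ft_force: [0.7, -5.0, -4.7]
gripper_width: 0.0592
gripper_force: 49.5
```

Call:
send_rows:
  commands: "0 -0.0005 -0.002 0 0 0 0.04;0 -0.0005 -0.004 0 0 0 0.04;0 -0.0005 -0.0055 0 0 0 0.04;0 -0.0005 -0.0055 0 0 0 0.04"

```text
clock: 27.32
ee_pos: [0.5326, -0.1444, 0.0289]
eef_rot: [0.0, 0.769, 0.64, 0.0]
ft_force: [-1.1, -0.7, 5.3]
gripper_width: 0.0594
gripper_force: 50.4
```

Call:
send_rows:
  commands: "0 0 0 0 0 0 0.08;0 0 0 0 0 0 0.08;0 0 0 0 0 0 0.08;0 0 0.06 0 0 0 0.08;0 0 0.12 0 0 0 0.08;0.01 0.06 0.14 0 0 0 0.08;0.02 0.12 0.14 0 0 -0.033 0.08;0.03 0.18 0.14 0 0 -0.033 0.08"

```text
clock: 28.32
ee_pos: [0.5628, 0.0371, 0.169]
eef_rot: [0.0, 0.779, 0.626, 0.0]
ft_force: [1.0, -0.9, -0.5]
gripper_width: 0.0802
gripper_force: 0.0
```

Call:
send_rows:
  commands: "0.01 0.06 0 0 0 0 0.08;0.02 0.12 0 0 0 0 0.08;0.029 0.18 0 0 0 0 0.08;0.029 0.206 0 0 0 0 0.08;0.029 0.206 0 0 0 0 0.08"

```text
clock: 28.95
ee_pos: [0.5909, 0.2436, 0.1678]
eef_rot: [-0.0, 0.778, 0.628, -0.0]
ft_force: [-0.4, 0.3, -0.8]
gripper_width: 0.0801
gripper_force: 0.0
```

```bash
cat >> look.py <<'E'
    from scipy.optimize import least_squares
    f=grab_frame("top");W=cloud(f);Z=W[...,2]*1000
    O=np.array([.5213,-.2046]);t=np.radians(-10.3);ux=np.array([np.cos(t),np.sin(t)]);uy=np.array([-np.sin(t),np.cos(t)])
    D=W[...,:2]-O;cx=D@ux*1000;cy=D@uy*1000
    for c,z in((-64,46),(-21,46),(21,46),(62,46),(-43,82),(0,82),(42,82),(-21,118),(21,118)):
        k=(abs(cx)<22)&(abs(cy-c)<14)&(Z>z+9)&(Z<z+25)
        if k.sum()<30: continue
        r=least_squares(lambda p:np.hypot(cy[k]-p[0],Z[k]-p[1])-21,[c,z],loss="soft_l1");
        kk=(abs(cx)<40)&(abs(cy-r.x[0])<10)&(Z>z+9)&(Z<z+25)
        print("fit",c,z,k.sum(),r.x.round(1),"x",np.percentile(cx[kk],[2,98]).round(0))
E
python3 look.py pics/e.png
```

```text
File "look.py", line 26
    from scipy.optimize import least_squares
IndentationError: unexpected indent
```

```bash
python3 - <<'E'
L=open("look.py").read().split("\n")
i=[k for k,l in enumerate(L) if l.startswith("if __name__")][0]
x=L.pop(i); open("look.py","w").write("\n".join(L)+"\n"+x+"\n")
E
python3 look.py pics/e.png
```

```text
clk 29.0 ee [0.5911 0.242  0.1679] yaw -12.258442905911608
can [317. 217.] 532 [588.6  74.2] [84.7 82.1] ang 0.9
bar 79 0.5911285 y0 89.07567
-78 z 0.0652 x [-28.  28.] 57
-66 z 0.0681 x [-30.  28.] 83
-54 z 0.0678 x [-30.  27.] 93
-42 z 0.0598 x [-26.  29.] 75
-30 z 0.0681 x [-29.  29.] 76
-18 z 0.0686 x [-27.  27.] 85
-6 z 0.0647 x [-28.  27.] 94
6 z 0.0623 x [-29.  28.] 60
18 z 0.0688 x [-29.  28.] 81
30 z 0.068 x [-28.  29.] 85
42 z 0.0598 x [-28.  28.] 72
54 z 0.0673 x [-30.  27.] 77
66 z 0.0696 x [-30.  28.] 87
78 z 0.0662 x [-29.  29.] 91
fit -64 46 131 [-64.8  44. ] x [-29.  29.]
fit -21 46 132 [-20.9  43.5] x [-28.  29.]
fit 21 46 131 [21.7 43.9] x [-29.  29.]
fit 62 46 135 [63.9 44.3] x [-29.  29.]
```

View pics/e.png

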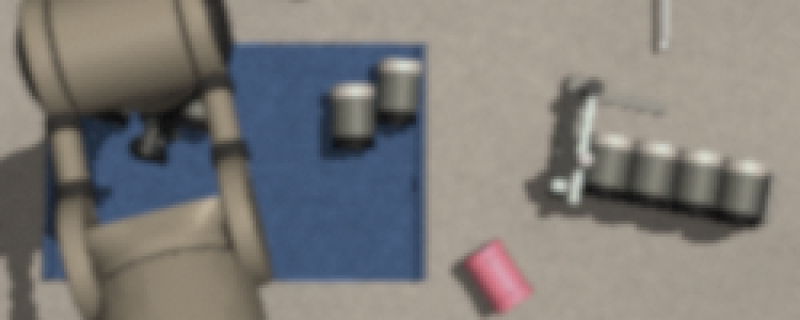

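The top crop shows the four cans level in the cradle between wall and bar, at (612,160), (657,170), (702,178) and (745,187). Two knocked cans remain on the mat at (353,117) and (400,92). Now the upper layers.

Call:
send_rows:
  commands: "0 0 -0.06 0 0 0 0.08;0 0 -0.12 0 0 0 0.08;0 0 -0.1625 0 0 0 0.08;0 0 -0.1625 0 0 0 0.04;0 0 -0.1625 0 0 0 0.04;0 0 -0.1625 0 0 0 0.04;0 0 -0.1625 0 0 0 0.04"

```text
clock: 29.92
ee_pos: [0.5924, 0.2416, 0.0077]
eef_rot: [0.001, 0.779, 0.627, 0.001]
ft_force: [-0.2, -0.1, -1.7]
gripper_width: 0.0595
gripper_force: 50.0
```

Call:
send_rows:
  commands: "0 0 0.06 0 0 0 0.04;0 0 0.12 0 0 0 0.04;-0.005 -0.06 0.16 0 0 0 0.04;-0.01 -0.12 0.16 0 0 0.035 0.04;-0.02 -0.18 0.16 0 0 0.035 0.04;-0.03 -0.24 0.16 0 0 0.035 0.04;-0.04 -0.30 0.16 0 0 0.035 0.04;-0.05 -0.36 0.16 0 0 0.035 0.04"

```text
clock: 30.92
ee_pos: [0.5411, -0.1204, 0.167]
eef_rot: [0.001, 0.768, 0.641, 0.0]
ft_force: [1.4, -0.3, -0.5]
gripper_width: 0.0594
gripper_force: 50.2
```

Call:
send_rows:
  commands: "-0.015 -0.06 0 0 0 0 0.04;-0.028 -0.12 0 0 0 0 0.04;-0.028 -0.129 0 0 0 0 0.04;-0.028 -0.129 0 0 0 0 0.04;-0.028 -0.129 0 0 0 0 0.04"

```text
clock: 31.55
ee_pos: [0.5139, -0.246, 0.1661]
eef_rot: [-0.0, 0.767, 0.641, 0.0]
ft_force: [-0.4, -0.3, -1.5]
gripper_width: 0.0595
gripper_force: 50.2
```

Call:
send_rows:
  commands: "0 -0.0005 -0.05 0 0 0 0.04;0 -0.0005 -0.08 0 0 0 0.04;0 -0.0005 -0.092 0 0 0 0.04;0 -0.0005 -0.097 0 0 0 0.04;0 -0.0005 -0.1 0 0 0 0.04;0 -0.0005 -0.1015 0 0 0 0.04;0 -0.0005 -0.1015 0 0 0 0.04;0 -0.0005 -0.1015 0 0 0 0.04"

```text
clock: 32.55
ee_pos: [0.5136, -0.2482, 0.0648]
eef_rot: [0.0, 0.768, 0.64, 0.0]
ft_force: [0.6, 0.6, -1.0]
gripper_width: 0.0595
gripper_force: 50.2
```

Call:
send_rows:
  commands: "0 0.0005 -0.0015 0 0 0 0.04;0 0.0005 -0.002 0 0 0 0.04;0 0.0005 -0.002 0 0 0 0.04"

```text
clock: 32.92
ee_pos: [0.5137, -0.2485, 0.0638]
eef_rot: [0.001, 0.768, 0.641, -0.0]
ft_force: [-2.6, -2.4, 8.0]
gripper_width: 0.0597
gripper_force: 51.4
```

Call:
send_rows:
  commands: "0 0 0.0005 0 0 0 0.08;0 0 0.0005 0 0 0 0.08;0 0 0.0005 0 0 0 0.08;0 0 0.06 0 0 0 0.08;0 0 0.105 0 0 0 0.08;0.01 0.06 0.105 0 0 0 0.08;0.02 0.12 0.105 0 0 -0.04 0.08;0.03 0.18 0.105 0 0 -0.04 0.08"

```text
clock: 33.92
ee_pos: [0.5436, -0.0659, 0.1675]
eef_rot: [0.0, 0.781, 0.624, 0.0]
ft_force: [0.7, 0.8, -0.5]
gripper_width: 0.0798
gripper_force: 0.0
```

Call:
send_rows:
  commands: "0.01 0.06 0 0 0 0 0.08;0.02 0.12 0 0 0 0 0.08;0.03 0.18 0 0 0 0 0.08;0.04 0.24 0 0 0 0 0.08;0.05 0.3 0 0 0 0 0.08;0.053 0.36 0 0 0 0 0.08;0.053 0.389 0 0 0 0 0.08;0.053 0.389 0 0 0 0 0.08"

```text
clock: 34.92
ee_pos: [0.5956, 0.3239, 0.1665]
eef_rot: [-0.0, 0.78, 0.626, -0.0]
ft_force: [0.4, -1.3, -0.0]
gripper_width: 0.08
gripper_force: 0.0
```

```bash
python3 look.py|grep -v "z 0"
```

```text
clk 34.98 ee [0.596  0.3221 0.1667] yaw -12.535647419897515
can [241. 210.] 80 [601.5 311.8] [22.6 47.1] ang -13.1
can [317. 217.] 533 [588.6  74.2] [84.5 82.5] ang 1.4
bar 76 -0.5059695 y0 89.66878
fit -64 46 46 [-57.6  50. ] x [-29.   2.]
fit -21 46 99 [-22.3  44.2] x [-28.  29.]
fit 21 46 133 [21.5 44.5] x [-28.  29.]
fit 62 46 136 [63.3 43.6] x [-29.  29.]
fit -43 82 138 [-42.7  80.1] x [-29.  28.]
```

Call:
send_rows:
  commands: "0 0 -0.06 0 0 0 0.08;0 0 -0.12 0 0 0 0.08;0 0 -0.1612 0 0 0 0.08;0 0 -0.1612 0 0 0 0.04;0 0 -0.1612 0 0 0 0.04;0 0 -0.1612 0 0 0 0.04;0 0 -0.1612 0 0 0 0.04"

```text
clock: 35.9
ee_pos: [0.5974, 0.3217, 0.008]
eef_rot: [0.0, 0.781, 0.625, 0.001]
ft_force: [-0.0, 0.6, -1.2]
gripper_width: 0.0595
gripper_force: 49.8
```

Call:
send_rows:
  commands: "0 0 0.06 0 0 0 0.04;0 0 0.12 0 0 0 0.04;-0.005 -0.06 0.16 0 0 0 0.04;-0.01 -0.12 0.16 0 0 0.04 0.04;-0.02 -0.18 0.16 0 0 0.04 0.04;-0.03 -0.24 0.16 0 0 0.04 0.04;-0.04 -0.30 0.16 0 0 0.04 0.04;-0.05 -0.36 0.16 0 0 0.04 0.04"

```text
clock: 36.9
ee_pos: [0.5462, -0.0404, 0.1673]
eef_rot: [0.001, 0.768, 0.641, 0.001]
ft_force: [0.5, 0.6, -0.5]
gripper_width: 0.0594
gripper_force: 49.9
```

Call:
send_rows:
  commands: "-0.01 -0.06 0 0 0 0 0.04;-0.02 -0.12 0 0 0 0 0.04;-0.0248 -0.1665 0 0 0 0 0.04;-0.0248 -0.1665 0 0 0 0 0.04;-0.0248 -0.1665 0 0 0 0 0.04;-0.0248 -0.1665 -0.04 0 0 0 0.04;-0.0248 -0.1665 -0.06 0 0 0 0.04;-0.0248 -0.1665 -0.06 0 0 0 0.04"

```text
clock: 37.9
ee_pos: [0.5212, -0.2031, 0.1052]
eef_rot: [-0.002, 0.767, 0.641, -0.0]
ft_force: [-0.1, -0.6, -1.0]
gripper_width: 0.0594
gripper_force: 50.0
```

Call:
send_rows:
  commands: "0 -0.0007 -0.02 0 0 0 0.04;0 -0.0007 -0.032 0 0 0 0.04;0 -0.0007 -0.037 0 0 0 0.04;0 -0.0007 -0.04 0 0 0 0.04;0 -0.0007 -0.0415 0 0 0 0.04;0 -0.0007 -0.0425 0 0 0 0.04;0 -0.0007 -0.0425 0 0 0 0.04"

```text
clock: 38.78
ee_pos: [0.5219, -0.2061, 0.0643]
eef_rot: [0.001, 0.768, 0.64, 0.0]
ft_force: [-1.4, -1.5, 2.3]
gripper_width: 0.0593
gripper_force: 50.5
```

Call:
send_rows:
  commands: "0 0 -0.0005 0 0 0 0.04;0 0 0 0 0 0 0.08;0 0 0 0 0 0 0.08;0 0 0 0 0 0 0.08;0 0 0.06 0 0 0 0.08;0 0 0.105 0 0 0 0.08;0.01 0.06 0.105 0 0 0 0.08;0.02 0.12 0.105 0 0 0 0.08"

```text
clock: 39.78
ee_pos: [0.542, -0.085, 0.1693]
eef_rot: [0.001, 0.769, 0.64, 0.001]
ft_force: [1.1, 0.1, 0.8]
gripper_width: 0.0799
gripper_force: 0.0
```

Call:
send_rows:
  commands: "0 0.06 0 0 0 0 0.08;0 0.12 0 0 0 0 0.08;0 0.18 0 0 0 0 0.08;0 0.24 0 0 0 0 0.08;0 0.3 0 0 0 0 0.08;0 0.3 0 0 0 0 0.08"

```text
clock: 40.52
ee_pos: [0.5409, 0.2183, 0.1684]
eef_rot: [-0.0, 0.766, 0.643, 0.0]
ft_force: [-0.2, -0.4, -0.1]
gripper_width: 0.0798
gripper_force: 0.0
```

```bash
python3 look.py|grep -v "z 0"
python3 - <<'E'
from h import *
f=grab_frame("top");W=cloud(f);Z=W[...,2]
m=((Z>.038)&(Z<.06)).astype(np.uint8); m[:,:285]=0;m[:,345:]=0;m[:190]=0;m[285:]=0
n,l,s,c=cv2.connectedComponentsWithStats(m)
for i in range(1,n):
    if s[i,4]<40: continue
    P=W[l==i];r=cv2.minAreaRect(P[:,:2].astype(np.float32)*1000);print(c[i].round(1),s[i,4],P.mean(0).round(4),r)
cv2.imwrite("pics/g.png",cv2.resize(f["image"][190:260,280:360],None,fx=8,fy=8,interpolation=3))
E
```

```text
clk 40.58 ee [0.5411 0.2161 0.1683] yaw -10.134241835754963
can [317. 217.] 532 [588.7  74.2] [84.7 82.6] ang 1.4
bar 88 1.3764304 y0 89.08782
fit -64 46 42 [-56.8  50.5] x [-30. -30.]
fit 21 46 86 [19.1 45. ] x [-29.  30.]
fit 62 46 135 [62.8 44.3] x [-29.  29.]
fit -43 82 149 [-43.9  80.1] x [-29.  28.]
fit 0 82 146 [-0.5 80. ] x [-28.  28.]
[324.4 212.8] 167 [0.6011 0.0536 0.0428] ((600.81591796875, 51.883338928222656), (60.70441818237305, 30.283937454223633), 0.9833055138587952)
[310.2 220.5] 171 [0.5768 0.096  0.0432] ((576.92822265625, 96.73149108886719), (58.199378967285156, 30.17778778076172), 1.0866830348968506)
```

View pics/g.png

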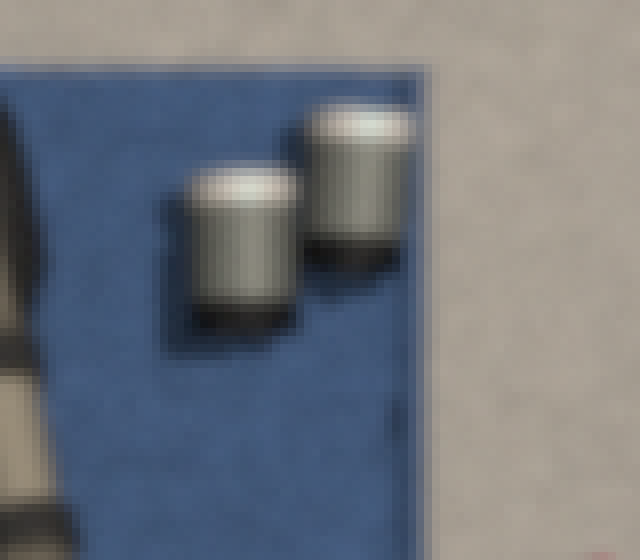

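The crop shows the last two cans nearly parallel to world x, side by side at (243,250) and (358,187), with the ends free for the fingers.

Call:
send_rows:
  commands: "0.018 -0.06 0 0 0 0.1 0.08;0.036 -0.1193 0 0 0 0.194 0.08;0.036 -0.1193 0 0 0 0.194 0.08;0.036 -0.1193 0 0 0 0.194 0.08;0.036 -0.1193 -0.05 0 0 0.194 0.08;0.036 -0.1193 -0.1 0 0 0.194 0.08;0.036 -0.1193 -0.1 0 0 0.194 0.08"

```text
clock: 41.55
ee_pos: [0.5745, 0.0958, 0.0655]
eef_rot: [-0.003, 0.702, 0.712, -0.003]
ft_force: [0.1, -0.0, 0.9]
gripper_width: 0.0801
gripper_force: 0.0
```

Call:
send_rows:
  commands: "0 0 -0.04 0 0 0 0.08;0 0 -0.0625 0 0 0 0.08;0 0 -0.0625 0 0 0 0.08;0 0 -0.0625 0 0 0 0.04;0 0 -0.0625 0 0 0 0.04;0 0 -0.0625 0 0 0 0.04;0 0 -0.0625 0 0 0 0.04"

```text
clock: 42.42
ee_pos: [0.5793, 0.0953, 0.0087]
eef_rot: [0.001, 0.702, 0.712, 0.002]
ft_force: [-0.3, 0.4, 8.2]
gripper_width: 0.0596
gripper_force: 43.1
```

Call:
send_rows:
  commands: "0 0 0.06 0 0 0 0.04;0 0 0.12 0 0 0 0.04;0 0 0.16 0 0 0 0.04;-0.01 -0.06 0.16 0 0 -0.1 0.04;-0.02 -0.12 0.16 0 0 -0.196 0.04;-0.035 -0.18 0.16 0 0 -0.196 0.04;-0.048 -0.24 0.16 0 0 -0.196 0.04;-0.048 -0.259 0.16 0 0 -0.196 0.04"

```text
clock: 43.42
ee_pos: [0.5288, -0.1673, 0.1671]
eef_rot: [0.001, 0.77, 0.638, 0.0]
ft_force: [0.9, 0.5, -1.3]
gripper_width: 0.0592
gripper_force: 44.8
```

Call:
send_rows:
  commands: "0 0 0 0 0 0 0.04;0 0 -0.04 0 0 0 0.04;0 0 -0.06 0 0 0 0.04;0 0 -0.06 0 0 0 0.04;0 0 -0.06 0 0 0 0.04"

```text
clock: 44.05
ee_pos: [0.5306, -0.1633, 0.1073]
eef_rot: [0.001, 0.768, 0.64, 0.0]
ft_force: [0.5, -0.1, -0.6]
gripper_width: 0.0593
gripper_force: 44.7
```

Call:
send_rows:
  commands: "-0.001 0 -0.02 0 0 0 0.04;-0.001 0 -0.032 0 0 0 0.04;-0.001 0 -0.036 0 0 0 0.04;-0.001 0 -0.038 0 0 0 0.04;-0.001 0 -0.04 0 0 0 0.04;-0.001 0 -0.0415 0 0 0 0.04;-0.001 0 -0.0415 0 0 0 0.04"

```text
clock: 44.92
ee_pos: [0.5293, -0.1637, 0.0669]
eef_rot: [0.001, 0.769, 0.64, 0.001]
ft_force: [-2.4, 3.8, 12.6]
gripper_width: 0.0595
gripper_force: 46.6
```

Call:
send_rows:
  commands: "0 0 0.001 0 0 0 0.04;0 0 0.001 0 0 0 0.08;0 0 0.001 0 0 0 0.08;0 0 0.001 0 0 0 0.08;0 0 0.06 0 0 0 0.08;0 0 0.105 0 0 0 0.08;0.01 0.06 0.105 0 0 0.09 0.08;0.02 0.12 0.105 0 0 0.18 0.08"

```text
clock: 45.92
ee_pos: [0.5491, -0.0434, 0.1704]
eef_rot: [0.001, 0.708, 0.706, 0.001]
ft_force: [1.2, 0.5, -0.6]
gripper_width: 0.0798
gripper_force: 0.0
```

Call:
send_rows:
  commands: "0.02 0.06 0 0 0 0.014 0.08;0.04 0.12 0 0 0 0.014 0.08;0.052 0.18 0 0 0 0.014 0.08;0.052 0.24 0 0 0 0.014 0.08;0.052 0.24 0 0 0 0.014 0.08"

```text
clock: 46.55
ee_pos: [0.5999, 0.2004, 0.169]
eef_rot: [-0.0, 0.701, 0.713, 0.0]
ft_force: [0.0, -1.3, -0.1]
gripper_width: 0.0802
gripper_force: 0.0
```

```bash
python3 look.py pics/k.png
```

```text
clk 46.6 ee [0.6002 0.1979 0.1691] yaw 0.8646141597419756
can [324. 213.] 267 [600.6  54.1] [40.  60.9] ang -4.2
bar 84 1.4078019 y0 89.007996
-78 z 0.0664 x [-28.  28.] 65
-66 z 0.0903 x [-30.  25.] 36
-54 z 0.1038 x [-30.  28.] 79
-42 z 0.1054 x [-30.  28.] 94
-30 z 0.1003 x [-29.  27.] 126
-18 z 0.0977 x [-28.  28.] 54
-6 z 0.1034 x [-30.  28.] 83
6 z 0.1041 x [-30.  28.] 95
18 z 0.0979 x [-29.  27.] 101
30 z 0.1018 x [-30.  28.] 75
42 z 0.1049 x [-30.  28.] 89
54 z 0.103 x [-30.  27.] 99
66 z 0.0912 x [-30.  27.] 111
78 z 0.0656 x [-29.  28.] 89
fit -64 46 41 [-61.4  45.8] x [-30.  26.]
fit 62 46 76 [58.3 46.3] x [-30.  27.]
fit -43 82 142 [-43.   80.4] x [-29.  29.]
fit 0 82 143 [-0.3 80. ] x [-29.  28.]
fit 42 82 144 [44.  80.2] x [-29.  28.]
```

View pics/k.png

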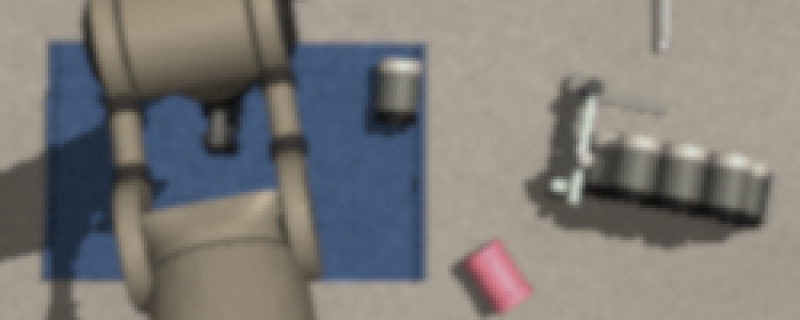

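Crop k shows three cans in the second layer at (640,162), (686,170) and (732,180). One is left on the mat at (398,92). Picking that one.

Call:
send_rows:
  commands: "0 -0.06 0 0 0 -0.04 0.08;0 -0.12 0 0 0 -0.04 0.08;0.0005 -0.144 0 0 0 -0.04 0.08;0.0005 -0.144 0 0 0 -0.04 0.08;0.0005 -0.144 -0.05 0 0 -0.04 0.08;0.0005 -0.144 -0.1 0 0 -0.04 0.08;0.0005 -0.144 -0.14 0 0 -0.04 0.08;0.0005 -0.144 -0.14 0 0 -0.04 0.08"

```text
clock: 47.65
ee_pos: [0.5987, 0.0521, 0.0268]
eef_rot: [-0.003, 0.717, 0.697, -0.002]
ft_force: [0.2, -0.4, 1.0]
gripper_width: 0.0801
gripper_force: 0.0
```

Call:
send_rows:
  commands: "0 0 -0.015 0 0 0 0.08;0 0 -0.0225 0 0 0 0.08;0 0 -0.0225 0 0 0 0.08;0 0 -0.0225 0 0 0 0.04;0 0 -0.0225 0 0 0 0.04;0 0 -0.0225 0 0 0 0.04;0 0 -0.0225 0 0 0 0.04"

```text
clock: 48.52
ee_pos: [0.602, 0.052, 0.0082]
eef_rot: [0.001, 0.717, 0.697, 0.001]
ft_force: [0.3, -0.4, 6.1]
gripper_width: 0.0594
gripper_force: 43.1
```

Call:
send_rows:
  commands: "0 0 0.06 0 0 0 0.04;0 0 0.12 0 0 0 0.04;0 0 0.17 0 0 0 0.04;-0.015 -0.06 0.17 0 0 -0.076 0.04;-0.03 -0.12 0.17 0 0 -0.152 0.04;-0.05 -0.18 0.17 0 0 -0.152 0.04;-0.07 -0.235 0.17 0 0 -0.152 0.04;-0.083 -0.2795 0.17 0 0 -0.152 0.04"

```text
clock: 49.52
ee_pos: [0.5167, -0.2295, 0.1768]
eef_rot: [-0.0, 0.768, 0.64, -0.0]
ft_force: [1.0, 0.5, -1.3]
gripper_width: 0.0593
gripper_force: 44.5
```

Call:
send_rows:
  commands: "0 0 0 0 0 0 0.04;0 0 0 0 0 0 0.04;0 0 -0.02 0 0 0 0.04;0 0 -0.04 0 0 0 0.04;0 0 -0.04 0 0 0 0.04;0 0 -0.04 0 0 0 0.04;0 0 -0.04 0 0 0 0.04"

```text
clock: 50.4
ee_pos: [0.5188, -0.2274, 0.1382]
eef_rot: [0.001, 0.768, 0.641, 0.0]
ft_force: [-0.3, 0.3, -1.6]
gripper_width: 0.0596
gripper_force: 44.5
```

Call:
send_rows:
  commands: "-0.001 0.0005 -0.015 0 0 0 0.04;-0.001 0.0005 -0.025 0 0 0 0.04;-0.001 0.0005 -0.03 0 0 0 0.04;-0.001 0.0005 -0.032 0 0 0 0.04;-0.001 0.0005 -0.034 0 0 0 0.04;-0.001 0.0005 -0.0355 0 0 0 0.04;-0.001 0.0005 -0.0355 0 0 0 0.04"

```text
clock: 51.28
ee_pos: [0.5174, -0.2272, 0.1022]
eef_rot: [0.0, 0.768, 0.64, 0.0]
ft_force: [-0.5, -0.3, 2.1]
gripper_width: 0.0597
gripper_force: 44.8
```

Touching (about 3 N). Release and retreat.

Call:
send_rows:
  commands: "0 0 -0.0005 0 0 0 0.04;0 0 -0.0005 0 0 0 0.08;0 0 -0.0005 0 0 0 0.08;0 0 -0.0005 0 0 0 0.08;0 0 0.04 0 0 0 0.08;0 0 0.08 0 0 0 0.08;0 0 0.12 0 0 0 0.08;0 0.06 0.12 0 0 0 0.08"

```text
clock: 52.28
ee_pos: [0.519, -0.17, 0.2248]
eef_rot: [0.004, 0.77, 0.639, 0.001]
ft_force: [1.2, 1.3, -1.2]
gripper_width: 0.0801
gripper_force: 0.0
```

Call:
send_rows:
  commands: "-0.01 0.06 0 0 0 0 0.08;-0.02 0.12 0 0 0 0 0.08;-0.03 0.18 0 0 0 0 0.08;-0.04 0.24 0 0 0 0 0.08;-0.04 0.3 0 0 0 0 0.08;-0.04 0.36 0 0 0 0 0.08;-0.04 0.36 0 0 0 0 0.08"

```text
clock: 53.15
ee_pos: [0.4765, 0.1967, 0.2215]
eef_rot: [-0.0, 0.766, 0.643, 0.0]
ft_force: [0.6, -0.0, -0.0]
gripper_width: 0.0802
gripper_force: 0.0
```

```bash
sed -i 's/(cy>86-5)/(cy>87)/' look.py; python3 look.py | grep -v " z "
python3 - <<'E'
from h import *
f=grab_frame("side");u,v=px(f,[.52,-.2,.06]);u,v=int(u),int(v);cv2.imwrite("pics/z.png",cv2.resize(f["image"][v-50:v+50,u-60:u+60],None,fx=6,fy=6,interpolation=3))
E
```

```text
clk 53.2 ee [0.4767 0.1946 0.2214] yaw -10.125854770829037
bar 56 0.044106912 y0 90.34697
fit -64 46 43 [-54.8  54. ] x [-30. -30.]
fit 62 46 74 [65.8 44.4] x [-30.  29.]
fit -43 82 51 [-37.2  84.1] x [-30.  12.]
fit 0 82 99 [-3.8 81.7] x [-30.  28.]
fit 42 82 140 [42.6 80.4] x [-30.  29.]
fit -21 118 148 [-20.8 116. ] x [-30.  28.]
```

View pics/z.png

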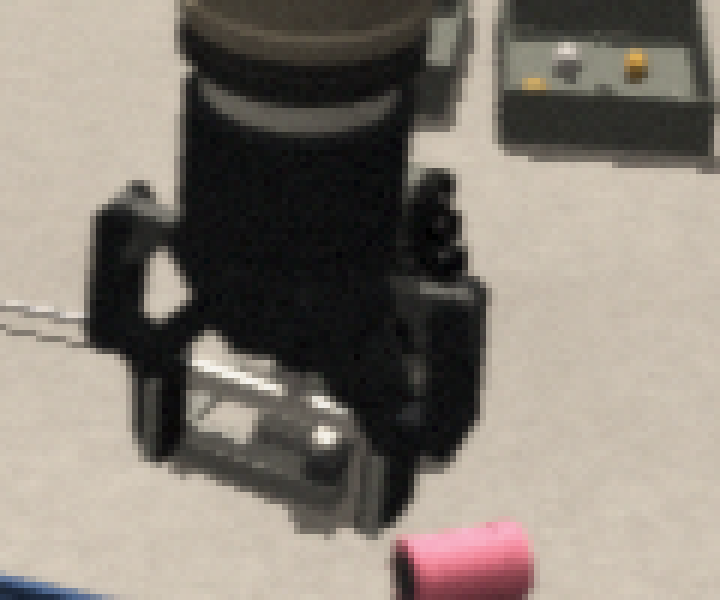

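The gripper hides the pyramid in this side view, with only the bar showing at (240,380). The top-view fits are clear: the bar is straight at y = 90 mm, and the eighth can sits in its saddle at y = −21 mm. I placed all eight (4 + 3 + 1).

```bash
python3 -c "
from plant import *
print(close_job())"
```

```text
the job is handed in; nothing more can be done
None
```

I handed the job in with the bar swung home in its detent and all eight capacitors stacked 4 + 3 + 1 in the cradle; the tool returned no verdict, but the last top-view measurement puts the bar and the topmost capacitor in place.

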